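Charge the pebble mill

ROBOT

A 7-joint arm with a two-finger parallel gripper is mounted at the origin on the work surface. World frame = base frame: x ahead of the robot, y to its left, z up, the work surface at z = 0. Lengths are in m, angles in rad, forces in N, time in s.
With the tool pointing down it reaches from about 0.425 to 0.875 m from the base axis. Payload 4.7 kg.
Tool frame: the origin (TCP) lies between the finger pads; the fingertips stand 11 mm ahead of it and the grasp point (between the pads) lies 8 mm behind it; z points along the fingers, y is the line along which they close (so a half turn about z gives the same grasp; the last joint's range is limited). The gripper opens to 87 mm and grips with 3 to 60 N. Pads are 19 mm wide; open, the fingers measure 117 mm over their backs; the gripper's body (75 mm by 190 mm) begins 51 mm behind the grasp point.
Start: joints at [1.339, 0.321, -0.07, 1.45, 0.023, 1.371, -0.057], TCP at [0.158, -0.63, 0.234] pointing down, gripper open.
Joint ranges: [-2.86, 2.86], [-0.3, 2.09], [-1.38, 1.24], [0.06, 2.45], [-1.56, 4.7], [0.09, 2.05], [-2.69, 2.69]. Speed limits (rad/s): [2.57, 2.57, 3.14, 3.14, 3.14, 3.14, 3.14].

INTERFACE

Orientations are given as a rotation vector (axis times angle).
In Python, from bench import ctrl gives the robot as it stands. The module is installed in compiled form; this text tells all that it offers.
- The arm moves only by the shell command python3 -m inch 'ROWS' [FORCE]. ROWS is JSON, a list of rows, each an object with "slide": the shift along the tool's x, y, z scaled (see below), a list of three; "angular": the turn, a rotation vector about the tool's x, y, z scaled (see below), a list of three; "claw": the opening, from -1 (shut) to 1 (fully open). In form: [{"slide": [tx, ty, tz], "angular": [rx, ry, rz], "claw": claw}, ...]. A call has 1 to 10 rows; each row is the pose to reach, as a shift and turn from the pose commanded when the call began, along the tool's axes at that moment; what a row does not reach only later rows make up. The controller multiplies each number of a shift by 0.25 m and each number of a turn by 30 degrees. A row lasts 1/10 s, in which the tool goes at most 50 mm and 8.59 degrees, less where a joint would pass 70% of its speed; a pose out of reach is approached as far as the arm can. A call with a number of a shift or a turn outside -1 to 1 is refused whole. A call with a gripper value outside its range is refused whole. The fingers move at their own pace and stop on an object; FORCE is the grip in N (left out, the last holds). Time passes only in rows, so rows that repeat a pose let the fingers close. It gives the time, the measured TCP pose, the force, the opening and the grip force at its end, in the units of the state.
- ctrl.get_state(): the state, without advancing time (a new reading comes with each control period).
- ctrl.get_image(name): name is "side" or "top"; returns a dict with "color" (400x640x3 uint8, red, green, blue), "depth" (400x640 float32, m along the optical axis (not along the pixel's ray), 0 where there is no reading), "camera_matrix" (3x3 intrinsics, pixels), "extrinsics" (4x4, takes a point from camera to world coordinates). Camera axes: x right, y up, looking along -z (the intrinsics and any distortion apply to the point x, -y, -z); pixel columns grow to the right and rows downward; lengths in m; the calibration is good to about 2 mm. A picture is of the moment at which its call begins.
- ctrl.close_job(): hands the job in; it is judged then, once.
Trained networks look in the newest picture that a camera, given by its name, has taken for a name from the list of things; names that differ only in an ending like _2 or _b are one class to them, and where a whole thing is asked for, a point or a joint stands for the part that bears it (a point fixed in the world has none). Each returns a list of dicts, best first, with "confidence" (0 to 1); they miss things now and then, are a little off and sometimes report something else, mostly with a low value. They report only what shows in the picture. A call takes as long as a camera call. They do not tell look-alikes from the thing itself.
- ctrl.find_in(query, camera): "bbox" ([centre column, centre row, width, height] in pixels, round what is visible of it).
- ctrl.outline_of(query, camera): "mask" (400x640 bool, what is visible of it) and "bbox" ([centre column, centre row, width, height] in pixels, round what is visible of it).
The state is a dict: "time": time; "joint_positions": joint angles; "qd": joint speeds; "joint_torque": joint torques, N m; "position": TCP position; "tool_rot": TCP orientation; "ft_force": force on the tool from outside, world axes, zero at the start; "torque": the same for the moment, N m; "grip_width": opening from 0.0 (shut) to 1.0 (fully open); "grip_force": force on a finger pad.
Only numpy, scipy, OpenCV 4.12 (cv2) and the standard library are available. Lean on these libraries where they do the work, as an engineer would, in place of code of your own. Each camera call takes 0.05 s, during which the arm holds its last target. There are 200 camera calls.

TASK

Stop the bench mill by pushing its mushroom stop fully down and letting it spring back up, then lower the two large balls from the tray, one at a time, gently to the floor of the mill's deep pot (no dropping or knocking: pot and balls chip) and leave the small ball in the tray. Then swing the guard plate fully shut over the pot, and last of all turn the mushroom head clockwise as far as it goes to reset the stop. Leave the bottle, the tin and the mug where they are.

Things in the scene. Friction and masses are not known exactly. Their poses are not given: they have to be found in the camera images.
- mill: Bench mill, bolted down; origin on the bench under the axis of its pot, z up. Grey plinth 210 x 220 mm, 26 mm high; on it an upright white ceramic pot, open at the top: outside diameter 196, inside 186 mm, 85 mm deep, inner floor at z = 35 mm, rim at z = 120 mm. The guard's pivot post (22 mm thick) stands beside the pot at (96, -96) mm in this frame, top at z = 140 mm
- pot_in (a point): centre of the pot's inner floor, 35 mm above the bench
- guard (a joint): swing angle of the guard plate (rad): 0 = fully shut, squarely over the pot, against its end stop; grows as it swings open, counter-clockwise seen from above, up to 2.1. Starts open (1.7 to 2.0), clear of the mouth, right of the pot seen from the robot. Turns level with light friction (about 1 N at the knob), stays where left
- guard_knob (a point): top centre of the guard's knob, an upright black pin 18 mm thick, 44 mm tall above the plate, 168 mm from the pivot, top 177 mm above the bench; made to be pushed sideways. The guard is a flat aluminium disc, 206 mm across, 5 mm thick, underside 128 mm above the bench, centred on the line from pivot to knob, 135 mm from the pivot
- guard_pivot (a point): on the guard's upright pivot axis, at the height of the plate's underside (128 mm above the bench)
- stop_top (a point): top centre of the red mushroom stop head, 123 mm above the bench when up. Head 40 mm diameter, 24 mm tall, on a 20 mm thick stem 17 mm long above a fixed grey box 90 x 90 x 70 mm (with an 8 mm collar, 44 mm wide, on top)
- stop_press (a joint): how far the mushroom is pushed down (m): 0 up, 0.008 fully down; fully down takes about 5 N; it springs back by itself when let go, the stop staying tripped until it is reset
- stop_turn (a joint): turn of the mushroom head (rad): 0 at the start, grows clockwise seen from above to its end stop at 1.05 (60 degrees); light friction, stays where it is left, can be gripped round its rim at any yaw
- tray: Low plywood tray, fixed, 236 x 86 mm; origin under its centre, long side along its x. Three square pockets 70 mm wide in a row along x, centres at x = -75, 0, 75 mm; floor at z = 6 mm, walls 8 mm higher. Each holds one ball, in no set order, not centred, free to roll a little. No finger fits between neighbours: grip across the tray (along its y)
- ball_a_center (a point): centre of a large white ceramic ball, diameter 64 mm, about 0.33 kg
- ball_b_center (a point): centre of the other large white ceramic ball, the same, diameter 64 mm
- ball_small_center (a point): centre of the small white ceramic ball, diameter 44 mm, to be left in the tray
- ball_a: the body of the large ball a (its origin is on the surface and turns as it rolls: use the centre point)
- ball_b: the body of the large ball b (use the centre point)
- bottle: bystander: amber bottle, 56 mm diameter, 170 mm tall; origin under its centre
- tin: bystander: steel ink tin, 72 mm diameter, 75 mm tall; origin under its centre
- mug: bystander: blue mug, 74 mm diameter, 85 mm tall, handle at its +y; origin under its centre
Mind the look-alikes: they are no part of the job. Leave any red look-alike of the ball_a alone. What is shaped like the ball_b but purple is not meant.

How it is judged:
By the outcome, as a careful person would: the job done as asked, in the order asked, and still so for the second after the job is handed in, with the robot touching nothing.
It also fails if it takes over 72 s, if anything falls off the work surface, if the arm or the gripper's body presses on something with over 40 N, if the wrist force passes 120 N, or if a joint passes its speed limit or range.

## Working session

There is one attempt and no reset: what is moved stays moved. The work goes in short steps, Python scripts to look and compute and a shell command to move; the robot and the scene stay as the last step left them, time stands still between calls to the robot, and variables do not carry over. Pictures are saved under pics/ and viewed, at most 10 in all, crops included, and the job is handed in when it is done.

```bash
mkdir -p pics; cat > h.py <<'E'
import numpy as np, cv2
from bench import ctrl
from scipy.spatial.transform import Rotation as R
def cloud(im):
    d=im["depth"];K=im["camera_matrix"];h,w=d.shape
    u,v=np.meshgrid(np.arange(w),np.arange(h))
    x=(u-K[0,2])/K[0,0]*d;y=(v-K[1,2])/K[1,1]*d
    P=np.stack([x,-y,-d],-1);E=im["extrinsics"]
    W=P@E[:3,:3].T+E[:3,3];W[d<=0]=np.nan
    return W
def save(im,n): cv2.imwrite("pics/"+n,im["color"][:,:,::-1])
E
python3 - <<'E'
from h import *
s=ctrl.get_state();print({k:np.round(v,3) for k,v in s.items()});print(np.round(R.from_rotvec(s["tool_rot"]).as_matrix(),3))
for c in("top","side"):
    im=ctrl.get_image(c);save(im,c+"0.png");W=cloud(im);np.save(c+"0.npy",W);print(c,np.round(im["extrinsics"],3).tolist(),im["camera_matrix"].tolist())
    for q in["mill","guard_knob","stop_top","tray","ball_a","ball_small_center","bottle","tin","mug","guard"]:
        for r in ctrl.outline_of(q,c)[:4]:
            m=r["mask"];p=W[m];print(q,round(r["confidence"],2),np.round(r["bbox"]),np.round(np.nanmedian(p,0),3),np.round(np.nanmax(p[:,2]),3))
E
```

```text
{'time': np.float64(0.0), 'joint_positions': array([ 1.339,  0.322, -0.07 ,  1.452,  0.023,  1.371, -0.057]), 'qd': array([-0.   , -0.   ,  0.001, -0.001,  0.   ,  0.001,  0.001]), 'joint_torque': array([ 0.0000e+00, -4.9130e+01, -4.0500e-01, -3.1252e+01, -6.4000e-02,
        4.4000e-02,  0.0000e+00]), 'position': array([ 0.158, -0.63 ,  0.232]), 'tool_rot': array([-3.116e+00, -3.850e-01,  1.000e-03]), 'ft_force': array([ 0.954,  0.906, -0.011]), 'torque': array([-0.005,  0.028,  0.021]), 'grip_force': np.float64(0.0), 'grip_width': np.float64(1.0)}
[[ 0.97   0.243 -0.001]
 [ 0.243 -0.97   0.002]
 [-0.    -0.002 -1.   ]]
top [[-0.025, 0.984, -0.178, 0.222], [-1.0, -0.026, -0.001, -0.02], [-0.006, 0.178, 0.984, 1.522], [0.0, 0.0, 0.0, 1.0]] [[456.5158562830575, 0.0, 317.96033383014696], [0.0, 456.5158562830575, 200.19112315070092], [0.0, 0.0, 1.0]]
mill 0.72 [329. 166. 131.  97.] [ 0.611 -0.024  0.075] 0.185
mill 0.68 [369. 231.  24.  24.] [ 0.377 -0.175  0.073] 0.083
mill 0.52 [213. 194.  21.  19.] [0.518 0.322 0.059] 0.075
guard_knob 0.7 [356. 147.  81.  67.] [ 0.642 -0.16   0.132] 
[... 1487 characters left out ...]
.  37.] [0.222 0.331 0.052] 0.065
ball_a 0.8 [276. 350.  30.  32.] [0.519 0.338 0.059] 0.072
ball_small_center 0.91 [249. 361.  18.  25.] [0.573 0.362 0.042] 0.05
bottle 0.92 [193. 270.  38.  61.] [0.725 0.202 0.096] 0.172
bottle 0.56 [264. 168.  73.  54.] [ 0.641 -0.149  0.132] 0.178
bottle 0.44 [247. 362.  20.  21.] [0.575 0.362 0.042] 0.05
tin 0.88 [354. 188.  25.  33.] [ 0.383 -0.154  0.061] 0.077
tin 0.24 [265. 169.  75.  58.] [ 0.641 -0.149  0.132] 0.178
mug 0.72 [268. 135.  29.  16.] [ 0.678 -0.407  0.072] 0.088
mug 0.36 [192. 271.  40.  61.] [0.725 0.201 0.094] 0.172
mug 0.19 [278. 350.  30.  35.] [0.519 0.338 0.058] 0.072
guard 0.59 [266. 169.  68.  55.] [ 0.642 -0.15   0.132] 0.178
```

```bash
python3 - <<'E'
import cv2
a=cv2.imread("pics/top0.png")[90:330,170:470];cv2.imwrite("pics/t1.png",cv2.resize(a,None,fx=2.5,fy=2.5,interpolation=2))
a=cv2.imread("pics/side0.png");cv2.imwrite("pics/s1.png",a)
E
```

```text
(no output)
```

View pics/t1.png

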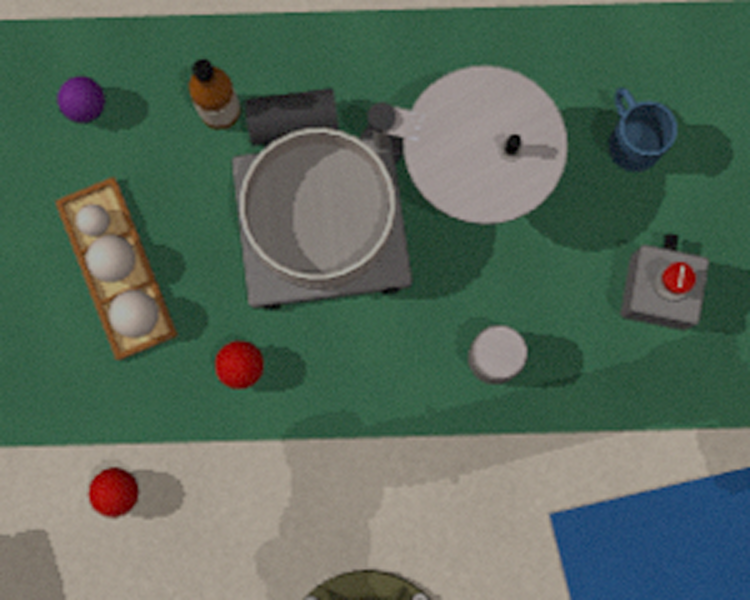

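View pics/s1.png

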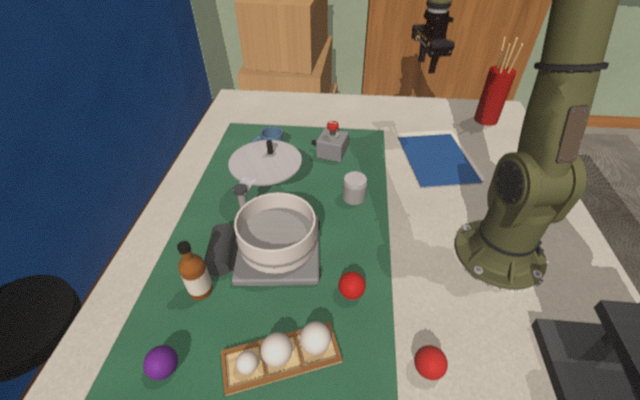

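Top crop: the stop is at (678,278), the pot mouth at (318,203), and the guard disc at (485,145) with its knob at (513,145). In the tray the small ball is at (92,220) and the large ones are at (110,258) and (133,314). The red and purple balls lie outside the tray. The side view agrees. Next I'll fit precise positions.

```bash
cat > meas.py <<'E'
from h import *
from scipy.optimize import least_squares
def circ(p,r=None):
    c=p[:,:2].mean(0)
    if r is None: s=least_squares(lambda q:np.hypot(*(p[:,:2]-q[:2]).T)-q[2],[*c,.05],loss="soft_l1",f_scale=.003)
    else: s=least_squares(lambda q:np.hypot(*(p[:,:2]-q[:2]).T)-r,c,loss="soft_l1",f_scale=.003)
    return s.x
def sph(p,r,c0):
    return least_squares(lambda q:np.linalg.norm(p-q,axis=1)-r,c0,loss="soft_l1",f_scale=.002).x
def balls(W,col,lst):
    hsv=cv2.cvtColor(col,cv2.COLOR_RGB2HSV)
    for c,r in lst:
        c=np.array(c);m=(np.linalg.norm(W-c,axis=2)<r+.012)&(W[...,2]>.03)&(hsv[...,1]<90)
        print("ball",r,np.round(sph(W[m],r,c),4),m.sum())
E
python3 - <<'E'
from meas import *
for c in("top","side"):
    W=np.load(c+"0.npy");col=cv2.imread(f"pics/{c}0.png")[:,:,::-1].copy();hsv=cv2.cvtColor(col,cv2.COLOR_RGB2HSV)
    x,y,z=W[...,0],W[...,1],W[...,2];print(c)
    box=lambda a,b,cc,d,e,f:(x>a)&(x<b)&(y>cc)&(y<d)&(z>e)&(z<f)
    m=box(.48,.75,-.1,.17,.112,.13)&(hsv[...,1]<60);print("rim",circ(W[m]),m.sum(),np.median(z[m]))
    m=box(.4,.54,-.48,-.33,.10,.14)&((hsv[...,0]<10)|(hsv[...,0]>170))&(hsv[...,1]>120);print("stop",circ(W[m],.02),np.median(W[m],0),m.sum())
    m=box(.5,.8,-.3,-.06,.145,.19);print("knob",np.round(np.nanmean(W[m],0),4),m.sum(),z[m].max())
    m=box(.5,.8,-.3,-.06,.125,.142);print("plate",circ(W[m][W[m][:,1]<-.1]),m.sum(),np.median(z[m]))
    m=box(.64,.78,-.1,-.0,.132,.155);print("post",np.round(W[m].mean(0),4),m.sum())
    balls(W,col,[((.505,.33,.038),.032),((.575,.353,.028),.022),((.45,.30,.038),.032)])
    m=box(.35,.68,.22,.42,-.01,.022)&(hsv[...,0]<28)&(hsv[...,1]>60);r=cv2.minAreaRect((W[m][:,:2]*1000).astype(np.float32));print("tray",r,m.sum())
    for n,b in dict(mill=(.45,.75,-.14,.16,.018,.032)).items():
        m=box(*b);print(n,cv2.minAreaRect((W[m][:,:2]*1000).astype(np.float32)))
    m=box(.3,.45,-.25,-.1,.06,.1);print("tin",circ(W[m]));m=box(.66,.8,.13,.25,.06,.19);print("bottle",W[m].mean(0))
    m=box(.3,.45,.1,.22,.02,.1);print("redball",sph(W[m],.032,(.38,.16,.03)))
E
```

```text
top
rim [0.57230486 0.0455533  0.09644682] 394 0.12011223972674767
stop [ 0.46794159 -0.40536172] [ 0.46289855 -0.39953319  0.1191338 ] 108
knob [ 0.6268 -0.1952  0.1682] 43 0.18464271675940602
plate [ 0.63844815 -0.17861972  0.06859051] 3168 0.1323330276078859
post [ 0.6709 -0.0606  0.1364] 236
ball 0.032 [0.5227 0.3274 0.0369] 264
ball 0.022 [0.5779 0.355  0.0275] 126
ball 0.032 [0.4483 0.296  0.036 ] 296
tray ((519.6851806640625, 327.8871154785156), (244.76388549804688, 88.66134643554688), 21.264997482299805) 1084
mill ((592.2822875976562, 46.205406188964844), (273.1197814941406, 225.57887268066406), 1.471605658531189)
tin [ 0.38032686 -0.17750957  0.02431658]
bottle [0.72321346 0.17775979 0.11192866]
redball [0.3778216  0.15859391 0.03050208]
side
rim [0.57193197 0.0501259  0.09541478] 690 0.11816168646131231
stop [ 0.46653612 -0.40467672] [ 0.46462613 -0.38827592  0.11712372] 77
knob [ 0.6291 -0.1913  0.1641] 73 0.17767846338252302
plate [ 0.63860686 -0.17697893  0.06857679] 2523 0.1322288210347785
post [ 0.673  -0.0565  0.1355] 267
ball 0.032 [0.5221 0.3275 0.0369] 829
ball 0.022 [0.5779 0.3552 0.027 ] 395
ball 0.032 [0.4481 0.2962 0.0369] 801
tray ((516.71435546875, 324.39495849609375), (242.5761260986328, 96.43423461914062), 21.556293487548828) 3200
mill ((600.578369140625, 54.110679626464844), (274.48773193359375, 220.8081512451172), 6.61600399017334)
tin [ 0.38201757 -0.17257696  0.02573978]
bottle [0.72542392 0.19409842 0.10933715]
redball [0.37768447 0.1583811  0.03076419]
```

```bash
python3 - <<'E'
from meas import *
for c in("top","side"):
    W=np.load(c+"0.npy");col=cv2.imread(f"pics/{c}0.png")[:,:,::-1].copy();hsv=cv2.cvtColor(col,cv2.COLOR_RGB2HSV)
    x,y,z=W[...,0],W[...,1],W[...,2];print(c)
    box=lambda a,b,cc,d,e,f:(x>a)&(x<b)&(y>cc)&(y<d)&(z>e)&(z<f)
    mec=lambda p:np.round(np.array([*cv2.minEnclosingCircle((p[:,:2]*1000).astype(np.float32))[0],cv2.minEnclosingCircle((p[:,:2]*1000).astype(np.float32))[1]]),1)
    for lo in(.09,.115): m=box(.42,.52,-.45,-.35,lo,.15);print("stop",mec(W[m]),W[m].mean(0).round(4),m.sum())
    # pot: outer + inner rim edges by boundary
    m=box(.46,.70,-.07,.16,.114,.128)&~box(.64,.78,-.1,-.0,.0,.3);print("rim",mec(W[m]))
    p=W[m];r=np.hypot(p[:,0]-.572,p[:,1]-.047);q=p[(r>.088)];print(circ(q,.0955))
    m=box(.5,.8,-.3,-.07,.127,.141);print("plate",mec(W[m]))
    dark=hsv[...,2]<110
    m=box(.64,.72,-.11,-.01,.132,.16)&dark;print("post",mec(W[m]),W[m].mean(0),m.sum())
    m=box(.64,.72,-.11,-.01,.137,.16);print("post>137",mec(W[m]),W[m].mean(0),m.sum())
    m=box(.5,.75,-.3,-.1,.165,.195);print("knob top",W[m].mean(0).round(4),m.sum())
    m=box(.44,.56,-.07,.17,.018,.032)&(hsv[...,1]<60);r=cv2.minAreaRect((W[m][:,:2]*1000).astype(np.float32));print("plinth front",r)
    e=[]
    for yy in np.arange(-.04,.13,.01):
        k=m&(abs(y-yy)<.005)
        if k.sum()>3:e.append((yy,np.percentile(x[k],5)))
    e=np.array(e);print("front slope deg",np.degrees(np.arctan(-np.polyfit(e[:,0],e[:,1],1))[0]),len(e))
E
```

```text
top
stop [ 464.6 -402.4   20.4] [ 0.463  -0.4005  0.118 ] 143
stop [ 464.5 -402.4   19.9] [ 0.464  -0.4015  0.1198] 117
rim [577.2  36.  110.9]
[0.57094499 0.04849218]
plate [ 639.  -165.5  103.5]
post [668.2 -43.3  28. ] [ 0.67597093 -0.03702879  0.13821664] 108
post>137 [680.  -65.2  46.3] [ 0.67588373 -0.04629592  0.13949075] 94
knob top [ 0.6279 -0.1962  0.1753] 30
plinth front ((506.8981018066406, 42.93998718261719), (100.67304992675781, 223.64515686035156), 0.34235960245132446)
front slope deg 6.0763887133491075 17
side
stop [ 463.6 -397.5   20.4] [ 0.4639 -0.3927  0.1136] 115
stop [ 463.6 -397.5   20.4] [ 0.4643 -0.3969  0.1193] 65
rim [580.2  35.4 114.6]
[0.57128854 0.05047015]
plate [ 638.8 -165.4  104.6]
post [677.6 -34.   18.9] [ 0.67607605 -0.03193736  0.13828223] 127
post>137 [677.6 -34.   18.9] [ 0.67691007 -0.03396836  0.13909157] 108
knob top [ 0.6296 -0.1927  0.1728] 36
plinth front ((480.24847412109375, 60.58411407470703), (238.0550079345703, 97.8580322265625), 70.8978042602539)
front slope deg 5.593038647074579 17
```

```bash
cat > go.py <<'E'
import sys,numpy as np
from bench import ctrl
from scipy.spatial.transform import Rotation as R
s=ctrl.get_state();M=R.from_rotvec(s["tool_rot"])
print("t %.2f"%s["time"],"p",np.round(s["position"],4),"psi %.2f"%np.degrees(np.arctan2(*M.as_matrix()[1::-1,0])),"z",np.round(M.as_matrix()[:,2],3),"F",np.round(s["ft_force"],1),"w %.3f g %.1f j7 %.2f"%(s["grip_width"],s["grip_force"],s["joint_positions"][6]))
a=[float(v) for v in sys.argv[1:]]
if a:
    p=np.array(a[:3]);psi=np.radians(a[3])
    T=np.array([[np.cos(psi),np.sin(psi),0],[np.sin(psi),-np.cos(psi),0],[0,0,-1]])
    print("slide",np.round(M.inv().apply(p-s["position"])/.25,4),"ang",np.round(np.degrees((M.inv()*R.from_matrix(T)).as_rotvec())/30,4))
E
python3 -m inch '[{"slide":[0.4,-0.17,0],"angular":[0,0,-0.13],"claw":-1},{"slide":[0.7,-0.3,0],"angular":[0,0,-0.25],"claw":-1},{"slide":[0.7,-0.3,0],"angular":[0,0,-0.25],"claw":-1},{"slide":[0.7,-0.3,0],"angular":[0,0,-0.25],"claw":-1},{"slide":[0.7,-0.3,0],"angular":[0,0,-0.25],"claw":-1},{"slide":[0.7,-0.3,0],"angular":[0,0,-0.25],"claw":-1}]' 20; python3 go.py 0.464 -0.4005 0.15 21.4
```

```text
time: 1.7
position: [0.3107, -0.5145, 0.2338]
tool_rot: [3.085, 0.593, -0.0]
ft_force: [0.0, 0.1, 0.2]
grip_width: 0.54
grip_force: 0.0
t 1.70 p [ 0.3107 -0.5145  0.2338] psi 21.75 z [-0.    -0.001 -1.   ] F [0.  0.1 0.2] w 0.540 g 0.0 j7 -0.24
slide [ 0.7387 -0.1965  0.3349] ang [0.0011 0.0007 0.0117]
```

```bash
python3 -m inch '[{"slide":[0.2,-0.05,0],"angular":[0,0,0.01],"claw":-1},{"slide":[0.4,-0.1,0],"angular":[0,0,0.01],"claw":-1},{"slide":[0.6,-0.16,0.05],"angular":[0,0,0.01],"claw":-1},{"slide":[0.739,-0.196,0.2],"angular":[0,0,0.01],"claw":-1},{"slide":[0.739,-0.196,0.33],"angular":[0,0,0.01],"claw":-1},{"slide":[0.739,-0.196,0.33],"angular":[0,0,0.01],"claw":-1},{"slide":[0.739,-0.196,0.33],"angular":[0,0,0.01],"claw":-1}]'; python3 go.py 0.464 -0.4005 0.126 21.4
```

```text
time: 2.4
position: [0.4614, -0.4037, 0.1509]
tool_rot: [-3.088, -0.575, 0.003]
ft_force: [0.7, -0.2, 0.2]
grip_width: 0.016
grip_force: 0.0
t 2.40 p [ 0.4614 -0.4037  0.1509] psi 21.10 z [-0.002 -0.    -1.   ] F [ 0.7 -0.2  0.2] w 0.016 g 0.0 j7 -0.60
slide [ 0.0147 -0.0082  0.0998] ang [-0.0012  0.0038 -0.0101]
```

Now press: down to full travel in small steps, hold, and read the force.

```bash
python3 -m inch '[{"slide":[0.008,-0.006,0.05],"angular":[0,0,0],"claw":-1},{"slide":[0.008,-0.006,0.08],"angular":[0,0,0],"claw":-1},{"slide":[0.008,-0.006,0.1],"angular":[0,0,0],"claw":-1},{"slide":[0.008,-0.006,0.1],"angular":[0,0,0],"claw":-1},{"slide":[0.008,-0.006,0.1],"angular":[0,0,0],"claw":-1}]'; python3 go.py 0.464 -0.4005 0.124 21.4
```

```text
time: 2.9
position: [0.4645, -0.401, 0.1272]
tool_rot: [3.085, 0.578, 0.0]
ft_force: [-1.5, -2.7, 3.4]
grip_width: 0.005
grip_force: 1.9
t 2.90 p [ 0.4645 -0.401   0.1272] psi 21.23 z [ 0.001 -0.002 -1.   ] F [-1.5 -2.7  3.4] w 0.005 g 1.9 j7 -0.61
slide [-0.0012 -0.0025  0.0127] ang [ 0.0046  0.0005 -0.0058]
```

```bash
python3 -m inch '[{"slide":[0,0,0.008],"angular":[0,0,0],"claw":-1},{"slide":[0,0,0.016],"angular":[0,0,0],"claw":-1},{"slide":[0,0,0.016],"angular":[0,0,0],"claw":-1},{"slide":[0,0,0.016],"angular":[0,0,0],"claw":-1}]'; python3 go.py
```

```text
time: 3.3
position: [0.4648, -0.4011, 0.1258]
tool_rot: [3.084, 0.578, 0.001]
ft_force: [-6.6, 1.2, 17.8]
grip_width: 0.004
grip_force: 8.8
t 3.30 p [ 0.4648 -0.4011  0.1258] psi 21.24 z [ 0.001 -0.004 -1.   ] F [-6.6  1.2 17.8] w 0.004 g 8.8 j7 -0.61
```

```bash
python3 -m inch '[{"slide":[0,0,-0.06],"angular":[0,0,0],"claw":-1},{"slide":[0,0,-0.2],"angular":[0,0,0],"claw":-1},{"slide":[0,0,-0.38],"angular":[0,0,0],"claw":0},{"slide":[0,0,-0.44],"angular":[0,0,0],"claw":1},{"slide":[0,0,-0.44],"angular":[0,0,0],"claw":1}]' && python3 -m inch '[{"slide":[0.06,-0.17,0],"angular":[0,0,0],"claw":1},{"slide":[0.12,-0.35,0],"angular":[0,0,0],"claw":1},{"slide":[0.18,-0.52,0],"angular":[0,0,0],"claw":1},{"slide":[0.24,-0.7,0],"angular":[0,0,0],"claw":1},{"slide":[0.32,-0.88,0],"angular":[0,0,0],"claw":1}]' && python3 go.py && python3 - <<'E'
from h import *
im=ctrl.get_image("side");save(im,"s2.png");W=cloud(im)
x,y,z=W[...,0],W[...,1],W[...,2]
m=(abs(x-.464)<.04)&(abs(y+.4)<.04)&(z>.095)&(z<.15)
print(m.sum(),np.sort(z[m])[-15:].round(4),W[m].mean(0))
W=np.load("side0.npy");x,y,z=W[...,0],W[...,1],W[...,2]
m=(abs(x-.464)<.04)&(abs(y+.4)<.04)&(z>.095)&(z<.15);print(np.sort(z[m])[-15:].round(4),W[m].mean(0))
E
```

```text
time: 3.8
position: [0.4664, -0.3996, 0.2351]
tool_rot: [3.084, 0.581, 0.006]
ft_force: [0.8, 0.5, -0.5]
grip_width: 0.193
grip_force: 0.0
time: 4.3
position: [0.4576, -0.1633, 0.2297]
tool_rot: [-3.086, -0.578, 0.005]
ft_force: [1.6, 1.2, -1.4]
grip_width: 0.647
grip_force: 0.0
t 4.30 p [ 0.4576 -0.1633  0.2297] psi 21.23 z [-0.004  0.002 -1.   ] F [ 1.6  1.2 -1.4] w 0.647 g 0.0 j7 -0.91
0 [] [nan nan nan]
[0.1212 0.1212 0.1213 0.1213 0.1214 0.1214 0.1215 0.1216 0.1218 0.1219
 0.1222 0.1222 0.1225 0.1242 0.1244] [ 0.46394135 -0.39268697  0.11494014]<stdin>:5: RuntimeWarning: Mean of empty slice.
  ret = um.true_divide(
```

Occluded by the arm; I'll check again from further on. Continuing to the tray.

```bash
python3 -m inch '[{"slide":[0.06,-0.17,0],"angular":[0,0,0],"claw":1},{"slide":[0.12,-0.35,0],"angular":[0,0,0],"claw":1},{"slide":[0.18,-0.52,0],"angular":[0,0,0],"claw":1},{"slide":[0.24,-0.7,0],"angular":[0,0,0],"claw":1},{"slide":[0.3,-0.86,0],"angular":[0,0,0],"claw":1},{"slide":[0.3,-0.86,0],"angular":[0,0,0],"claw":1}]' && python3 - <<'E'
from meas import *
for c,f in(("top","t2"),("side","s3")):
    im=ctrl.get_image(c);save(im,f+".png");W=cloud(im)
    x,y,z=W[...,0],W[...,1],W[...,2]
    m=(abs(x-.464)<.04)&(abs(y+.4)<.04)&(z>.095)&(z<.15)
    print(m.sum(),np.sort(z[m])[-8:].round(4),W[m].mean(0))
    if c=="side":balls(W,im["color"],[((.522,.3275,.038),.032),((.448,.296,.038),.032)])
E
python3 go.py 0.4482 0.2961 0.10 21.4
```

```text
time: 4.95
position: [0.4495, 0.069, 0.2307]
tool_rot: [-3.082, -0.596, 0.003]
ft_force: [-0.6, 0.1, 0.1]
grip_width: 0.993
grip_force: 0.0
142 [0.1245 0.1258 0.1259 0.1262 0.127  0.1278 0.1296 0.13  ] [ 0.46307108 -0.40057249  0.11783987]
0 [] [nan nan nan]
ball 0.032 [0.523  0.3277 0.037 ] 858
ball 0.032 [0.448  0.2962 0.0369] 800
t 5.05 p [0.4502 0.0626 0.2306] psi 21.44 z [-0.003 -0.    -1.   ] F [-0.4 -0.4  0.1] w 0.999 g 0.0 j7 -1.33
slide [ 0.3351 -0.8718  0.522 ] ang [-0.0015  0.0049  0.0014]<stdin>:6: RuntimeWarning: Mean of empty slice.
  ret = um.true_divide(
```

```bash
python3 -m inch '[{"slide":[0.07,-0.17,0],"angular":[0,0,0],"claw":1},{"slide":[0.14,-0.35,0],"angular":[0,0,0],"claw":1},{"slide":[0.2,-0.52,0],"angular":[0,0,0],"claw":1},{"slide":[0.27,-0.7,0],"angular":[0,0,0],"claw":1},{"slide":[0.335,-0.872,0.1],"angular":[0,0,0],"claw":1},{"slide":[0.335,-0.872,0.3],"angular":[0,0,0],"claw":1},{"slide":[0.335,-0.872,0.48],"angular":[0,0,0],"claw":1},{"slide":[0.335,-0.872,0.48],"angular":[0,0,0],"claw":1},{"slide":[0.335,-0.872,0.48],"angular":[0,0,0],"claw":1}]' && python3 go.py 0.448 0.2962 0.038 21.4
```

```text
time: 5.95
position: [0.4503, 0.2941, 0.1115]
tool_rot: [3.088, 0.577, -0.004]
ft_force: [-0.1, 0.0, -0.7]
grip_width: 0.999
grip_force: 0.0
t 5.95 p [0.4503 0.2941 0.1115] psi 21.18 z [-0.003 -0.001 -1.   ] F [-0.1  0.  -0.7] w 0.999 g 0.0 j7 -2.04
slide [-0.0048 -0.0111  0.2939] ang [-0.0002  0.0054 -0.0075]
```

```bash
python3 -m inch '[{"slide":[-0.005,-0.011,0],"angular":[0,0,0],"claw":1},{"slide":[-0.005,-0.011,0.1],"angular":[0,0,0],"claw":1},{"slide":[-0.005,-0.011,0.2],"angular":[0,0,0],"claw":1},{"slide":[-0.005,-0.011,0.294],"angular":[0,0,0],"claw":1},{"slide":[-0.005,-0.011,0.294],"angular":[0,0,0],"claw":1},{"slide":[-0.005,-0.011,0.294],"angular":[0,0,0],"claw":1}]' && python3 go.py 0.448 0.2962 0.038 21.4
```

```text
time: 6.55
position: [0.4493, 0.2983, 0.0406]
tool_rot: [-3.087, -0.579, -0.004]
ft_force: [1.5, 0.1, 0.6]
grip_width: 1.0
grip_force: 0.0
t 6.55 p [0.4493 0.2983 0.0406] psi 21.24 z [ 0.003  0.001 -1.   ] F [1.5 0.1 0.6] w 1.000 g 0.0 j7 -2.13
slide [-0.008   0.0059  0.0103] ang [-0.0002 -0.0053 -0.0053]
```

```bash
python3 -m inch '[{"slide":[-0.004,0,0.006],"angular":[0,0,0],"claw":0.6},{"slide":[-0.004,0,0.006],"angular":[0,0,0],"claw":0.45},{"slide":[-0.004,0,0.006],"angular":[0,0,0],"claw":0.3},{"slide":[-0.004,0,0.006],"angular":[0,0,0],"claw":0.3},{"slide":[-0.004,0,0.006],"angular":[0,0,0],"claw":0.3},{"slide":[-0.004,0,0.006],"angular":[0,0,0],"claw":0.3}]' 25 && python3 go.py
```

```text
time: 7.15
position: [0.4476, 0.2973, 0.0375]
tool_rot: [3.087, 0.58, 0.001]
ft_force: [0.8, -1.6, 4.7]
grip_width: 0.726
grip_force: 25.0
t 7.15 p [0.4476 0.2973 0.0375] psi 21.27 z [ 0.001 -0.    -1.   ] F [ 0.8 -1.6  4.7] w 0.726 g 25.0 j7 -2.13
```

```bash
python3 -m inch '[{"slide":[0,0,-0.03],"angular":[0,0,0],"claw":0.2},{"slide":[0,0,-0.1],"angular":[0,0,0],"claw":0.2},{"slide":[0,0,-0.1],"angular":[0,0,0],"claw":0.2}]' && python3 go.py
```

```text
time: 7.45
position: [0.4481, 0.2988, 0.0644]
tool_rot: [-3.086, -0.58, -0.006]
ft_force: [-0.2, -0.3, -2.1]
grip_width: 0.721
grip_force: 25.0
t 7.45 p [0.4481 0.2988 0.0644] psi 21.31 z [ 0.003  0.002 -1.   ] F [-0.2 -0.3 -2.1] w 0.721 g 25.0 j7 -2.10
```

```bash
python3 -m inch '[{"slide":[0,0,-0.12],"angular":[0,0,0],"claw":0.2},{"slide":[0,0,-0.3],"angular":[0,0,0],"claw":0.2},{"slide":[0,0,-0.48],"angular":[0,0,0],"claw":0.2},{"slide":[0,0,-0.6],"angular":[0,0,0],"claw":0.2},{"slide":[0,0,-0.6],"angular":[0,0,0],"claw":0.2},{"slide":[0,0,-0.6],"angular":[0,0,0],"claw":0.2}]' && python3 go.py 0.6047 0.0728 0.215 21.3; python3 - <<'E'
from meas import *
p=ctrl.get_state()["position"]
for c in("side","top"):
    im=ctrl.get_image(c);save(im,c+"3.png");balls(cloud(im),im["color"],[(p,.032),((.522,.3275,.038),.032)])
E
```

```text
time: 8.05
position: [0.447, 0.2972, 0.212]
tool_rot: [3.087, 0.58, 0.001]
ft_force: [0.6, 0.4, -3.7]
grip_width: 0.723
grip_force: 25.0
t 8.05 p [0.447  0.2972 0.212 ] psi 21.28 z [ 0.001 -0.001 -1.   ] F [ 0.6  0.4 -3.7] w 0.723 g 25.0 j7 -1.97
slide [ 0.2621  1.0654 -0.0112] ang [ 0.0015 -0.0011 -0.0007]
ball 0.032 [0.446  0.299  0.2112] 9
ball 0.032 [0.523  0.3278 0.037 ] 860
ball 0.032 [0.447  0.2972 0.212 ] 0
ball 0.032 [0.5234 0.3306 0.0369] 35
```

```bash
python3 -m inch '[{"slide":[0.03,0.1,0],"angular":[0,0,0],"claw":0.2},{"slide":[0.07,0.25,0],"angular":[0,0,0],"claw":0.2},{"slide":[0.1,0.4,0],"angular":[0,0,0],"claw":0.2},{"slide":[0.14,0.55,0],"angular":[0,0,0],"claw":0.2},{"slide":[0.18,0.7,0],"angular":[0,0,0],"claw":0.2},{"slide":[0.22,0.85,0],"angular":[0,0,0],"claw":0.2},{"slide":[0.25,0.97,0],"angular":[0,0,0],"claw":0.2},{"slide":[0.26,0.99,0],"angular":[0,0,0],"claw":0.2},{"slide":[0.26,0.99,0],"angular":[0,0,0],"claw":0.2}]' && python3 -m inch '[{"slide":[0,0.05,0],"angular":[0,0,0],"claw":0.2},{"slide":[0,0.075,0],"angular":[0,0,0],"claw":0.2},{"slide":[0,0.075,0],"angular":[0,0,0],"claw":0.2}]' >/dev/null; python3 go.py 0.6047 0.0728 0.085 21.3
```

```text
time: 9.05
position: [0.597, 0.0889, 0.2096]
tool_rot: [-3.087, -0.576, 0.006]
ft_force: [-0.0, 0.8, -1.9]
grip_width: 0.721
grip_force: 25.0
t 9.35 p [0.6043 0.0718 0.2118] psi 21.23 z [-0.    -0.001 -1.   ] F [ 0.1  0.1 -3.9] w 0.724 g 25.0 j7 -1.55
slide [ 0.0031 -0.0038  0.5071] ang [ 0.0018  0.0011 -0.0023]
```

```bash
python3 -m inch '[{"slide":[0,0,0.08],"angular":[0,0,0],"claw":0.2},{"slide":[0,0,0.2],"angular":[0,0,0],"claw":0.2},{"slide":[0,0,0.3],"angular":[0,0,0],"claw":0.2},{"slide":[0,0,0.4],"angular":[0,0,0],"claw":0.2},{"slide":[0,0,0.47],"angular":[0,0,0],"claw":0.2},{"slide":[0,0,0.51],"angular":[0,0,0],"claw":0.2},{"slide":[0,0,0.53],"angular":[0,0,0],"claw":0.2},{"slide":[0,0,0.53],"angular":[0,0,0],"claw":0.2},{"slide":[0,0,0.53],"angular":[0,0,0],"claw":0.2}]' && python3 go.py 0.6047 0.0728 0.067 21.3
```

```text
time: 10.25
position: [0.605, 0.0731, 0.0806]
tool_rot: [3.087, 0.58, 0.003]
ft_force: [0.4, 0.4, -2.1]
grip_width: 0.725
grip_force: 25.0
t 10.25 p [0.605  0.0731 0.0806] psi 21.29 z [ 0.002  0.    -1.   ] F [ 0.4  0.4 -2.1] w 0.725 g 25.0 j7 -1.62
slide [-0.0019  0.0008  0.0543] ang [ 0.0009 -0.0032 -0.0005]
```

```bash
python3 -m inch '[{"slide":[0,0,0.016],"angular":[0,0,0],"claw":0.2},{"slide":[0,0,0.03],"angular":[0,0,0],"claw":0.2},{"slide":[0,0,0.04],"angular":[0,0,0],"claw":0.2},{"slide":[0,0,0.044],"angular":[0,0,0],"claw":0.2},{"slide":[0,0,0.044],"angular":[0,0,0],"claw":0.2},{"slide":[0,0,0.044],"angular":[0,0,0],"claw":0.2}]'; python3 -m inch '[{"slide":[0,0,0.004],"angular":[0,0,0],"claw":0.2},{"slide":[0,0,0.004],"angular":[0,0,0],"claw":0.2},{"slide":[0,0,0.004],"angular":[0,0,0],"claw":0.2}]'
```

```text
time: 10.85
position: [0.6043, 0.0729, 0.0685]
tool_rot: [3.088, 0.58, -0.0]
ft_force: [-0.2, -0.2, -3.1]
grip_width: 0.722
grip_force: 25.0
time: 11.15
position: [0.6043, 0.0729, 0.0675]
tool_rot: [3.087, 0.58, -0.0]
ft_force: [0.0, -0.3, -2.4]
grip_width: 0.722
grip_force: 25.0
```

```bash
for i in 1; do python3 -m inch '[{"slide":[0,0,0.004],"angular":[0,0,0],"claw":0.2},{"slide":[0,0,0.004],"angular":[0,0,0],"claw":0.2},{"slide":[0,0,0.004],"angular":[0,0,0],"claw":0.2}]'|sed -n 2,4p; done
```

```text
position: [0.6044, 0.0729, 0.0667]
tool_rot: [3.087, 0.58, 0.0]
ft_force: [0.3, -0.6, -1.2]
```

```bash
python3 -m inch '[{"slide":[0,0,0.003],"angular":[0,0,0],"claw":0.2},{"slide":[0,0,0.003],"angular":[0,0,0],"claw":0.2},{"slide":[0,0,0.003],"angular":[0,0,0],"claw":0.2}]'|sed -n 2,4p
```

```text
position: [0.6047, 0.073, 0.0665]
tool_rot: [3.087, 0.58, 0.002]
ft_force: [-0.9, -0.2, 4.6]
```

```bash
python3 -m inch '[{"slide":[0,0,0],"angular":[0,0,0],"claw":0.5},{"slide":[0,0,0],"angular":[0,0,0],"claw":0.6},{"slide":[0,0,0],"angular":[0,0,0],"claw":0.7},{"slide":[0,0,0],"angular":[0,0,0],"claw":0.8},{"slide":[0,0,0],"angular":[0,0,0],"claw":0.8}]' && python3 -m inch '[{"slide":[0,0,-0.04],"angular":[0,0,0],"claw":0.8},{"slide":[0,0,-0.1],"angular":[0,0,0],"claw":0.8},{"slide":[0,0,-0.25],"angular":[0,0,0],"claw":0.8},{"slide":[0,0,-0.4],"angular":[0,0,0],"claw":1},{"slide":[0,0,-0.58],"angular":[0,0,0],"claw":1},{"slide":[0,0,-0.58],"angular":[0,0,0],"claw":1}]' && python3 go.py 0.523 0.3278 0.21 21.3;  python3 - <<'E'
from meas import *
for c in("side","top"):
    im=ctrl.get_image(c);save(im,c+"4.png");balls(cloud(im),im["color"],[((.604,.073,.067),.032),((.522,.3275,.038),.032)])
E
```

```text
time: 12.25
position: [0.6042, 0.0728, 0.0655]
tool_rot: [3.088, 0.58, -0.0]
ft_force: [-0.1, -0.7, 0.1]
grip_width: 0.888
grip_force: 0.0
time: 12.85
position: [0.6081, 0.0746, 0.2193]
tool_rot: [3.086, 0.581, 0.02]
ft_force: [0.9, 0.2, 0.2]
grip_width: 0.992
grip_force: 0.0
t 12.85 p [0.6081 0.0746 0.2193] psi 21.31 z [ 0.013  0.001 -1.   ] F [0.9 0.2 0.2] w 0.992 g 0.0 j7 -1.55
slide [ 0.0506 -1.0673  0.0338] ang [ 0.0075 -0.0239  0.0004]
ball 0.032 [0.6037 0.0729 0.0668] 629
ball 0.032 [0.523  0.3277 0.0369] 861
ball 0.032 [0.6002 0.0834 0.067 ] 1
ball 0.032 [0.5233 0.328  0.0368] 299
```

Ball one is resting on the pot floor. Now ball two.

```bash
python3 -m inch '[{"slide":[0.01,-0.15,0],"angular":[0,0,0],"claw":1},{"slide":[0.01,-0.33,0],"angular":[0,0,0],"claw":1},{"slide":[0.02,-0.5,0],"angular":[0,0,0],"claw":1},{"slide":[0.03,-0.7,0],"angular":[0,0,0],"claw":1},{"slide":[0.05,-0.88,0],"angular":[0,0,0],"claw":1},{"slide":[0.06,-1,0],"angular":[0,0,0],"claw":1},{"slide":[0.06,-1,0.1],"angular":[0,0,0],"claw":1},{"slide":[0.06,-1,0.3],"angular":[0,0,0],"claw":1},{"slide":[0.06,-1,0.44],"angular":[0,0,0],"claw":1},{"slide":[0.06,-1,0.44],"angular":[0,0,0],"claw":1}]' && python3 -m inch '[{"slide":[0,-0.067,0],"angular":[0,0,0],"claw":1},{"slide":[0,-0.067,0],"angular":[0,0,0],"claw":1},{"slide":[0,-0.067,0],"angular":[0,0,0],"claw":1}]' >/dev/null; python3 go.py 0.523 0.3278 0.038 21.3
```

```text
time: 13.95
position: [0.5236, 0.3082, 0.0946]
tool_rot: [3.084, 0.58, -0.018]
ft_force: [-0.4, -0.2, -0.4]
grip_width: 0.995
grip_force: 0.0
t 14.25 p [0.5218 0.3291 0.1033] psi 21.41 z [ 0.003  0.002 -1.   ] F [ 0.6 -0.1 -0. ] w 0.999 g 0.0 j7 -2.09
slide [0.0015 0.0068 0.261 ] ang [-0.0017 -0.0071  0.0035]
```

```bash
python3 -m inch '[{"slide":[0.003,0.005,0.08],"angular":[0,0,0],"claw":1},{"slide":[0.003,0.005,0.17],"angular":[0,0,0],"claw":1},{"slide":[0.003,0.005,0.24],"angular":[0,0,0],"claw":1},{"slide":[0.003,0.005,0.261],"angular":[0,0,0],"claw":1},{"slide":[0.003,0.005,0.261],"angular":[0,0,0],"claw":1},{"slide":[0.003,0.005,0.261],"angular":[0,0,0],"claw":1}]' && python3 go.py 0.523 0.3278 0.038 21.3
```

```text
time: 14.85
position: [0.5231, 0.3265, 0.0365]
tool_rot: [-3.087, -0.58, -0.002]
ft_force: [0.3, -0.4, 1.2]
grip_width: 1.0
grip_force: 0.0
t 14.85 p [0.5231 0.3265 0.0365] psi 21.29 z [ 0.001  0.001 -1.   ] F [ 0.3 -0.4  1.2] w 1.000 g 0.0 j7 -2.13
slide [ 0.0014 -0.0049 -0.0059] ang [-0.0006 -0.0027 -0.0004]
```

```bash
python3 -m inch '[{"slide":[0,-0.003,-0.005],"angular":[0,0,0],"claw":0.6},{"slide":[0,-0.003,-0.005],"angular":[0,0,0],"claw":0.45},{"slide":[0,-0.003,-0.005],"angular":[0,0,0],"claw":0.2},{"slide":[0,-0.003,-0.005],"angular":[0,0,0],"claw":0.2},{"slide":[0,-0.003,-0.005],"angular":[0,0,0],"claw":0.2},{"slide":[0,-0.003,-0.005],"angular":[0,0,0],"claw":0.2}]' 25 && python3 -m inch '[{"slide":[0,0,-0.03],"angular":[0,0,0],"claw":0.2},{"slide":[0,0,-0.1],"angular":[0,0,0],"claw":0.2},{"slide":[0,0,-0.25],"angular":[0,0,0],"claw":0.2},{"slide":[0,0,-0.42],"angular":[0,0,0],"claw":0.2},{"slide":[0,0,-0.6],"angular":[0,0,0],"claw":0.2},{"slide":[0,0,-0.7],"angular":[0,0,0],"claw":0.2},{"slide":[0,0,-0.7],"angular":[0,0,0],"claw":0.2},{"slide":[0,0,-0.7],"angular":[0,0,0],"claw":0.2}]' && python3 go.py 0.5301 0.0438 0.212 21.3; python3 - <<'E'
from meas import *
p=ctrl.get_state()["position"]
im=ctrl.get_image("side");save(im,"s5.png");balls(cloud(im),im["color"],[(p,.032),((.604,.073,.067),.032),((.578,.355,.028),.022)])
E
```

```text
time: 15.45
position: [0.5226, 0.3266, 0.037]
tool_rot: [3.087, 0.58, 0.001]
ft_force: [-0.2, -0.3, 3.1]
grip_width: 0.723
grip_force: 25.0
time: 16.25
position: [0.522, 0.3266, 0.212]
tool_rot: [3.087, 0.58, 0.001]
ft_force: [-0.1, -1.7, -4.3]
grip_width: 0.723
grip_force: 25.0
t 16.25 p [0.522  0.3266 0.212 ] psi 21.30 z [ 0. -0. -1.] F [-0.1 -1.7 -4.3] w 0.723 g 25.0 j7 -2.03
slide [-3.8070e-01  1.0659e+00  4.0000e-04] ang [ 0.0009 -0.0006 -0.    ]
ball 0.032 [0.522  0.3266 0.212 ] 0
ball 0.032 [0.604 0.073 0.067] 0
ball 0.022 [0.5782 0.3551 0.027 ] 386
```

```bash
python3 -m inch '[{"slide":[-0.04,0.1,0],"angular":[0,0,0],"claw":0.2},{"slide":[-0.09,0.25,0],"angular":[0,0,0],"claw":0.2},{"slide":[-0.14,0.4,0],"angular":[0,0,0],"claw":0.2},{"slide":[-0.2,0.55,0],"angular":[0,0,0],"claw":0.2},{"slide":[-0.25,0.7,0],"angular":[0,0,0],"claw":0.2},{"slide":[-0.3,0.85,0],"angular":[0,0,0],"claw":0.2},{"slide":[-0.35,0.97,0],"angular":[0,0,0],"claw":0.2},{"slide":[-0.38,0.99,0],"angular":[0,0,0],"claw":0.2},{"slide":[-0.38,0.99,0],"angular":[0,0,0],"claw":0.2}]' && python3 -m inch '[{"slide":[0,0.05,0],"angular":[0,0,0],"claw":0.2},{"slide":[0,0.075,0],"angular":[0,0,0],"claw":0.2},{"slide":[0,0.075,0],"angular":[0,0,0],"claw":0.2}]' >/dev/null; python3 go.py 0.5301 0.0438 0.079 21.3;python3 - <<'E'
from meas import *
p=ctrl.get_state()["position"]
im=ctrl.get_image("side");save(im,"s6.png");balls(cloud(im),im["color"],[(p,.032),((.604,.073,.067),.032)])
E
```

```text
time: 17.2
position: [0.5221, 0.0596, 0.2099]
tool_rot: [-3.088, -0.575, 0.006]
ft_force: [-0.7, 1.0, -2.4]
grip_width: 0.721
grip_force: 25.0
t 17.50 p [0.5309 0.0436 0.2114] psi 21.27 z [-0.  0. -1.] F [ 0.8  0.2 -3.4] w 0.722 g 25.0 j7 -1.42
slide [-0.0026 -0.0018  0.5297] ang [-0.0005  0.0005 -0.0011]
ball 0.032 [0.5266 0.0533 0.2202] 127
ball 0.032 [0.6036 0.0727 0.0669] 626
```

```bash
python3 -m inch '[{"slide":[0,0,0.08],"angular":[0,0,0],"claw":0.2},{"slide":[0,0,0.2],"angular":[0,0,0],"claw":0.2},{"slide":[0,0,0.3],"angular":[0,0,0],"claw":0.2},{"slide":[0,0,0.4],"angular":[0,0,0],"claw":0.2},{"slide":[0,0,0.47],"angular":[0,0,0],"claw":0.2},{"slide":[0,0,0.51],"angular":[0,0,0],"claw":0.2},{"slide":[0,0,0.53],"angular":[0,0,0],"claw":0.2},{"slide":[0,0,0.53],"angular":[0,0,0],"claw":0.2},{"slide":[0,0,0.53],"angular":[0,0,0],"claw":0.2}]' && python3 -m inch '[{"slide":[0,0,0.012],"angular":[0,0,0],"claw":0.2},{"slide":[0,0,0.024],"angular":[0,0,0],"claw":0.2},{"slide":[0,0,0.034],"angular":[0,0,0],"claw":0.2},{"slide":[0,0,0.04],"angular":[0,0,0],"claw":0.2},{"slide":[0,0,0.04],"angular":[0,0,0],"claw":0.2},{"slide":[0,0,0.04],"angular":[0,0,0],"claw":0.2}]'; python3 -m inch '[{"slide":[0,0,0.004],"angular":[0,0,0],"claw":0.2},{"slide":[0,0,0.004],"angular":[0,0,0],"claw":0.2},{"slide":[0,0,0.004],"angular":[0,0,0],"claw":0.2}]'
```

```text
time: 18.45
position: [0.5312, 0.0444, 0.0802]
tool_rot: [3.087, 0.58, 0.002]
ft_force: [-0.0, 0.7, -3.4]
grip_width: 0.723
grip_force: 25.0
time: 19.05
position: [0.5304, 0.0441, 0.0692]
tool_rot: [3.088, 0.58, -0.0]
ft_force: [-0.3, 0.3, -3.4]
grip_width: 0.724
grip_force: 25.0
time: 19.35
position: [0.5304, 0.0441, 0.0683]
tool_rot: [3.087, 0.58, -0.0]
ft_force: [0.2, 0.6, -3.3]
grip_width: 0.723
grip_force: 25.0
```

```bash
python3 -m inch '[{"slide":[0,0,0.004],"angular":[0,0,0],"claw":0.2},{"slide":[0,0,0.004],"angular":[0,0,0],"claw":0.2},{"slide":[0,0,0.004],"angular":[0,0,0],"claw":0.2}]'|sed -n 2,4p; python3 -m inch '[{"slide":[0,0,0.003],"angular":[0,0,0],"claw":0.2},{"slide":[0,0,0.003],"angular":[0,0,0],"claw":0.2},{"slide":[0,0,0.003],"angular":[0,0,0],"claw":0.2}]'|sed -n 2,4p
```

```text
position: [0.5304, 0.0441, 0.0672]
tool_rot: [3.088, 0.58, -0.0]
ft_force: [-0.0, -0.7, -3.2]
position: [0.5304, 0.0441, 0.0665]
tool_rot: [3.088, 0.58, -0.0]
ft_force: [-0.1, 0.6, -2.6]
```

```bash
python3 -m inch '[{"slide":[0,0,0.003],"angular":[0,0,0],"claw":0.2},{"slide":[0,0,0.003],"angular":[0,0,0],"claw":0.2},{"slide":[0,0,0.003],"angular":[0,0,0],"claw":0.2}]'|sed -n 2,4p
```

```text
position: [0.5307, 0.0441, 0.0661]
tool_rot: [3.087, 0.58, 0.001]
ft_force: [0.2, 0.5, -0.5]
```

```bash
python3 -m inch '[{"slide":[0,0,0.002],"angular":[0,0,0],"claw":0.2},{"slide":[0,0,0.002],"angular":[0,0,0],"claw":0.2},{"slide":[0,0,0.002],"angular":[0,0,0],"claw":0.5},{"slide":[0,0,0],"angular":[0,0,0],"claw":0.6},{"slide":[0,0,0],"angular":[0,0,0],"claw":0.7},{"slide":[0,0,0],"angular":[0,0,0],"claw":0.8},{"slide":[0,0,0],"angular":[0,0,0],"claw":0.8}]' && python3 -m inch '[{"slide":[0,0,-0.04],"angular":[0,0,0],"claw":0.8},{"slide":[0,0,-0.1],"angular":[0,0,0],"claw":0.8},{"slide":[0,0,-0.25],"angular":[0,0,0],"claw":0.8},{"slide":[0,0,-0.4],"angular":[0,0,0],"claw":0.5},{"slide":[0,0,-0.6],"angular":[0,0,0],"claw":0},{"slide":[0,0,-0.68],"angular":[0,0,0],"claw":0},{"slide":[0,0,-0.68],"angular":[0,0,0],"claw":0}]' && python3 go.py 0.6285 -0.1945 0.235 21.3;  python3 - <<'E'
from meas import *
im=ctrl.get_image("side");save(im,"s7.png");W=cloud(im);balls(W,im["color"],[((.604,.073,.067),.032),((.53,.044,.067),.032)])
x,y,z=W[...,0],W[...,1],W[...,2];m=(x>.5)&(x<.75)&(y>-.3)&(y<-.1)&(z>.165)&(z<.195);print(W[m].mean(0),m.sum())
E
```

```text
time: 20.95
position: [0.5303, 0.044, 0.0656]
tool_rot: [3.088, 0.58, -0.0]
ft_force: [-0.1, -1.3, 0.3]
grip_width: 0.885
grip_force: 0.0
time: 21.65
position: [0.5328, 0.0449, 0.2411]
tool_rot: [3.085, 0.58, 0.013]
ft_force: [0.2, 0.7, -0.5]
grip_width: 0.623
grip_force: 0.0
t 21.65 p [0.5328 0.0449 0.2411] psi 21.30 z [ 0.009 -0.001 -1.   ] F [ 0.2  0.7 -0.5] w 0.623 g 0.0 j7 -1.41
slide [0.0084 1.031  0.0288] ang [ 0.008  -0.0147  0.0001]
ball 0.032 [0.6038 0.0727 0.0668] 628
ball 0.032 [0.532  0.0456 0.0664] 633
[nan nan nan] 0<stdin>:3: RuntimeWarning: Mean of empty slice.
  ret = um.true_divide(
```

View pics/s7.png

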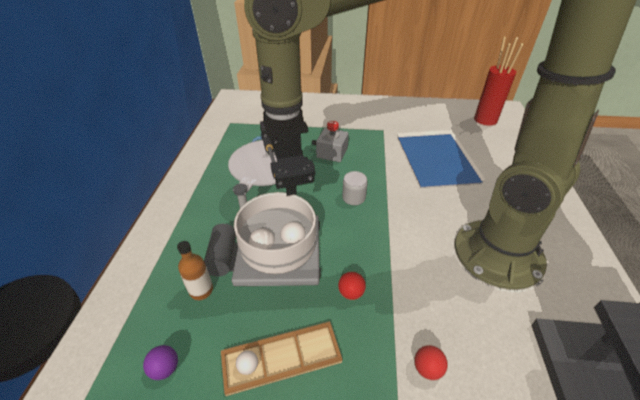

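Side picture: both large balls lie on the pot floor at (262,238) and (292,233), the small ball is still in the tray at (247,362), and nothing else has moved. Now over to the guard knob.

```bash
python3 -m inch '[{"slide":[0,0.15,0],"angular":[0,0,0],"claw":0.2},{"slide":[0,0.33,0],"angular":[0,0,0],"claw":0.2},{"slide":[0,0.5,0],"angular":[0,0,0],"claw":0.2},{"slide":[0,0.7,0],"angular":[0,0,0],"claw":0.2},{"slide":[0,0.88,0],"angular":[0,0,0],"claw":0.2},{"slide":[0.01,1,0],"angular":[0,0,0],"claw":0.2},{"slide":[0.01,1,0],"angular":[0,0,0],"claw":0.2},{"slide":[0.01,1,0],"angular":[0,0,0],"claw":0.2}]' && python3 go.py 0.628 -0.196 0.154 21.3
```

```text
time: 22.5
position: [0.6228, -0.1879, 0.2342]
tool_rot: [-3.085, -0.578, 0.003]
ft_force: [-0.9, 0.4, 0.1]
grip_width: 0.6
grip_force: 0.0
t 22.50 p [ 0.6228 -0.1879  0.2342] psi 21.24 z [-0.003  0.002 -1.   ] F [-0.9  0.4  0.1] w 0.600 g 0.0 j7 -1.12
slide [0.0081 0.0387 0.3205] ang [-0.0056  0.0031 -0.002 ]
```

```bash
python3 -m inch '[{"slide":[0.01,0.035,0],"angular":[0,0,0],"claw":0.2},{"slide":[0.01,0.035,0.08],"angular":[0,0,0],"claw":0.2},{"slide":[0.01,0.035,0.2],"angular":[0,0,0],"claw":0.2},{"slide":[0.01,0.035,0.32],"angular":[0,0,0],"claw":0.2},{"slide":[0.01,0.035,0.32],"angular":[0,0,0],"claw":-0.2},{"slide":[0.01,0.035,0.32],"angular":[0,0,0],"claw":-0.7},{"slide":[0.01,0.035,0.32],"angular":[0,0,0],"claw":-1},{"slide":[0.01,0.035,0.32],"angular":[0,0,0],"claw":-1},{"slide":[0.01,0.035,0.32],"angular":[0,0,0],"claw":-1},{"slide":[0.01,0.035,0.32],"angular":[0,0,0],"claw":-1}]' 10 && python3 go.py; cat > arc.py <<'E'
from go import *
P=np.array([.676,-.037]);q=s["position"][:2]-P
th=np.degrees(np.arctan2(q[1],q[0]))%360;print("theta",th,"r",np.hypot(*q))
for a in np.arange(th,th-45,-7)[1:]:
    a=max(a,140.0);t=np.radians(a);d=P+.168*np.array([np.cos(t),np.sin(t)])-s["position"][:2]
    print(round(a,1),np.round(M.inv().apply([*d,0])/.25,3)[:2])
E
python3 arc.py
```

```text
time: 23.5
position: [0.6296, -0.1978, 0.1576]
tool_rot: [3.084, 0.576, 0.002]
ft_force: [-1.2, -4.0, 4.5]
grip_width: 0.204
grip_force: 10.0
t 23.50 p [ 0.6296 -0.1978  0.1576] psi 21.17 z [ 0.002 -0.004 -1.   ] F [-1.2 -4.   4.5] w 0.204 g 10.0 j7 -1.14
t 23.50 p [ 0.6296 -0.1978  0.1576] psi 21.17 z [ 0.002 -0.004 -1.   ] F [-1.2 -4.   4.5] w 0.204 g 10.0 j7 -1.14
theta 253.89875642760455 r 0.16736134473353015
246.9 [-0.064 -0.052]
239.9 [-0.119 -0.112]
232.9 [-0.166 -0.179]
225.9 [-0.205 -0.252]
218.9 [-0.235 -0.328]
211.9 [-0.255 -0.408]
```

```bash
python3 -m inch '[{"slide":[-0.034,-0.025,0],"angular":[0,0,0],"claw":-1},{"slide":[-0.064,-0.052,0],"angular":[0,0,0],"claw":-1},{"slide":[-0.119,-0.112,0],"angular":[0,0,0],"claw":-1},{"slide":[-0.166,-0.179,0],"angular":[0,0,0],"claw":-1},{"slide":[-0.205,-0.252,0],"angular":[0,0,0],"claw":-1},{"slide":[-0.235,-0.328,0],"angular":[0,0,0],"claw":-1},{"slide":[-0.235,-0.328,0],"angular":[0,0,0],"claw":-1}]'>/dev/null && python3 arc.py
```

```text
t 24.20 p [ 0.5421 -0.1391  0.1568] psi 21.36 z [-0.003 -0.002 -1.   ] F [-4.9 -3.2  4.1] w 0.202 g 10.0 j7 -1.14
theta 217.32771748592694 r 0.16835034051916425
210.3 [-0.016 -0.08 ]
203.3 [-0.024 -0.162]
196.3 [-0.022 -0.244]
189.3 [-0.01  -0.325]
182.3 [ 0.012 -0.404]
175.3 [ 0.044 -0.48 ]
```

Following nicely.

```bash
python3 -m inch '[{"slide":[-0.009,-0.04,0],"angular":[0,0,0],"claw":-1},{"slide":[-0.016,-0.08,0],"angular":[0,0,0],"claw":-1},{"slide":[-0.024,-0.162,0],"angular":[0,0,0],"claw":-1},{"slide":[-0.022,-0.244,0],"angular":[0,0,0],"claw":-1},{"slide":[-0.01,-0.325,0],"angular":[0,0,0],"claw":-1},{"slide":[0.012,-0.404,0],"angular":[0,0,0],"claw":-1},{"slide":[0.012,-0.404,0],"angular":[0,0,0],"claw":-1}]'>/dev/null && python3 arc.py
```

```text
t 24.90 p [ 0.5101 -0.0395  0.1559] psi 21.66 z [-0.     0.002 -1.   ] F [-1.8  0.7  4.2] w 0.202 g 10.0 j7 -1.26
theta 180.86791538503473 r 0.16590789870567263
173.9 [ 0.026 -0.078]
166.9 [ 0.069 -0.148]
159.9 [ 0.119 -0.212]
152.9 [ 0.178 -0.27 ]
145.9 [ 0.243 -0.32 ]
140.0 [ 0.301 -0.356]
```

```bash
python3 -m inch '[{"slide":[0.012,-0.04,0],"angular":[0,0,0],"claw":-1},{"slide":[0.026,-0.078,0],"angular":[0,0,0],"claw":-1},{"slide":[0.069,-0.148,0],"angular":[0,0,0],"claw":-1},{"slide":[0.119,-0.212,0],"angular":[0,0,0],"claw":-1},{"slide":[0.178,-0.27,0],"angular":[0,0,0],"claw":-1},{"slide":[0.22,-0.304,0],"angular":[0,0,0],"claw":-1},{"slide":[0.243,-0.32,0],"angular":[0,0,0],"claw":-1},{"slide":[0.243,-0.32,0],"angular":[0,0,0],"claw":-1}]'>/dev/null && python3 arc.py
```

```text
t 25.70 p [0.538  0.0535 0.1554] psi 21.38 z [-0.001  0.002 -1.   ] F [-2.1  1.7  3.3] w 0.202 g 10.0 j7 -1.49
theta 146.73268823906776 r 0.16502482787125142
140.0 [ 0.06  -0.052]
140.0 [ 0.06  -0.052]
140.0 [ 0.06  -0.052]
140.0 [ 0.06  -0.052]
140.0 [ 0.06  -0.052]
140.0 [ 0.06  -0.052]
```

```bash
python3 -m inch '[{"slide":[0.02,-0.015,0],"angular":[0,0,0],"claw":-1},{"slide":[0.035,-0.028,0],"angular":[0,0,0],"claw":-1},{"slide":[0.05,-0.038,0],"angular":[0,0,0],"claw":-1},{"slide":[0.06,-0.044,0],"angular":[0,0,0],"claw":-1},{"slide":[0.06,-0.044,0],"angular":[0,0,0],"claw":-1},{"slide":[0.06,-0.044,0],"angular":[0,0,0],"claw":-1}]'>/dev/null && python3 arc.py|head -2; python3 -m inch '[{"slide":[0.008,-0.005,0],"angular":[0,0,0],"claw":-1},{"slide":[0.016,-0.01,0],"angular":[0,0,0],"claw":-1},{"slide":[0.016,-0.01,0],"angular":[0,0,0],"claw":-1},{"slide":[0.016,-0.01,0],"angular":[0,0,0],"claw":-1}]'>/dev/null && python3 arc.py|head -2
```

```text
t 26.30 p [0.5483 0.0674 0.1555] psi 21.28 z [ 0.  0. -1.] F [-1.2  1.2 -0.7] w 0.203 g 10.0 j7 -1.54
theta 140.7178042513724 r 0.16496212378310482
t 26.70 p [0.5498 0.0692 0.1554] psi 21.23 z [-0.003 -0.003 -1.   ] F [-5.6 -4.5  2.7] w 0.205 g 10.0 j7 -1.55
theta 139.91814563770714 r 0.1649338100129357
```

```bash
python3 -m inch '[{"slide":[0.009,-0.005,0],"angular":[0,0,0],"claw":-1},{"slide":[0.009,-0.005,0],"angular":[0,0,0],"claw":-1},{"slide":[0.009,-0.005,0],"angular":[0,0,0],"claw":-1}]'>/dev/null && python3 arc.py|head -2
```

```text
t 27.00 p [0.5502 0.0694 0.1553] psi 21.18 z [-0.007 -0.006 -1.   ] F [-8.6 -6.8  5.9] w 0.197 g 10.0 j7 -1.55
theta 139.77320154372532 r 0.16472558918609345
```

```bash
python3 -m inch '[{"slide":[0,0,0],"angular":[0,0,0],"claw":-0.4},{"slide":[0,0,0],"angular":[0,0,0],"claw":-0.1},{"slide":[0,0,0],"angular":[0,0,0],"claw":0.2},{"slide":[0,0,0],"angular":[0,0,0],"claw":0.2},{"slide":[0,0,-0.1],"angular":[0,0,0],"claw":0.3},{"slide":[0,0,-0.25],"angular":[0,0,0],"claw":0.4},{"slide":[0,0,-0.34],"angular":[0,0,0],"claw":0.5},{"slide":[0,0,-0.34],"angular":[0,0,0],"claw":0.5}]' && python3 go.py 0.464 -0.4005 0.235 21.3; python3 - <<'E'
from meas import *
for c in("side","top"):
    im=ctrl.get_image(c);save(im,c+"8.png");W=cloud(im)
    x,y,z=W[...,0],W[...,1],W[...,2];m=(x>.5)&(x<.6)&(y>0)&(y<.12)&(z>.145)&(z<.185);print("knob",W[m].mean(0),m.sum())
    m=(x>.4)&(x<.7)&(y>-.1)&(y<.2)&(z>.126)&(z<.141);k=(W[m][:,:2]*1000).astype(np.float32);print(cv2.minEnclosingCircle(k))
E
```

```text
time: 27.8
position: [0.5549, 0.0741, 0.2445]
tool_rot: [3.086, 0.581, 0.011]
ft_force: [0.9, 0.4, -0.9]
grip_width: 0.734
grip_force: 0.0
t 27.80 p [0.5549 0.0741 0.2445] psi 21.31 z [ 0.007  0.    -1.   ] F [ 0.9  0.4 -0.9] w 0.734 g 0.0 j7 -1.50
slide [-1.0288  1.6366  0.0349] ang [ 0.0043 -0.0126  0.0002]
knob [0.54457835 0.07468984 0.16512889] 100
((591.8965454101562, 34.078651428222656), 128.5449981689453)
knob [nan nan nan] 0
((596.2777099609375, 37.93916320800781), 126.63513946533203)<stdin>:4: RuntimeWarning: Mean of empty slice.
  ret = um.true_divide(
```

```bash
python3 -m inch '[{"slide":[-0.08,0.13,0],"angular":[0,0,0],"claw":0.5},{"slide":[-0.17,0.27,0],"angular":[0,0,0],"claw":0.5},{"slide":[-0.26,0.42,0],"angular":[0,0,0],"claw":0.5},{"slide":[-0.35,0.56,0],"angular":[0,0,0],"claw":0.5},{"slide":[-0.44,0.7,0],"angular":[0,0,0],"claw":0.5},{"slide":[-0.53,0.84,0],"angular":[0,0,0],"claw":0.5}]' >/dev/null&& python3 -m inch '[{"slide":[-0.08,0.13,0],"angular":[0,0,0],"claw":0.5},{"slide":[-0.17,0.27,0],"angular":[0,0,0],"claw":0.5},{"slide":[-0.26,0.42,0],"angular":[0,0,0],"claw":0.5},{"slide":[-0.35,0.56,0],"angular":[0,0,0],"claw":0.5},{"slide":[-0.43,0.7,0],"angular":[0,0,0],"claw":0.5},{"slide":[-0.5,0.8,0],"angular":[0,0,0],"claw":0.5},{"slide":[-0.5,0.8,0],"angular":[0,0,0],"claw":0.5},{"slide":[-0.5,0.8,0],"angular":[0,0,0],"claw":0.5}]' && python3 go.py 0.464 -0.4005 0.118 21.3
```

```text
time: 29.3
position: [0.4607, -0.4022, 0.2387]
tool_rot: [-3.085, -0.577, 0.002]
ft_force: [0.5, -0.6, -0.6]
grip_width: 0.752
grip_force: 0.0
t 29.30 p [ 0.4607 -0.4022  0.2387] psi 21.21 z [-0.002  0.003 -1.   ] F [ 0.5 -0.6 -0.6] w 0.752 g 0.0 j7 -0.64
slide [1.510e-02 1.000e-04 4.827e-01] ang [-0.0066  0.0013 -0.0031]
```

```bash
python3 -c "
import cv2
a=cv2.imread('pics/side8.png')[100:300,150:400];cv2.imwrite('pics/s8c.png',cv2.resize(a,None,fx=3,fy=3,interpolation=2))"
```

```text
(no output)
```

View pics/s8c.png

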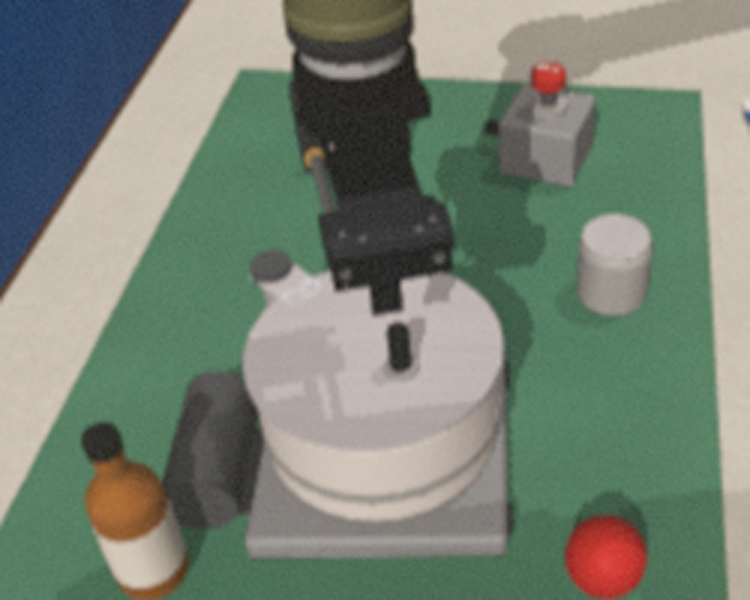

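The crop shows the guard squarely over the pot, its knob at (398,345), and the mushroom head up at (548,77). Next, grip the head.

```bash
python3 -m inch '[{"slide":[0.012,0.002,0.05],"angular":[0,0,0],"claw":0.5},{"slide":[0.012,0.002,0.2],"angular":[0,0,0],"claw":0.5},{"slide":[0.012,0.002,0.38],"angular":[0,0,0],"claw":0.5},{"slide":[0.012,0.002,0.47],"angular":[0,0,0],"claw":0.5},{"slide":[0.012,0.002,0.49],"angular":[0,0,0],"claw":0.5},{"slide":[0.012,0.002,0.49],"angular":[0,0,0],"claw":0.5},{"slide":[0.012,0.002,0.49],"angular":[0,0,0],"claw":0.5}]' >/dev/null && python3 go.py && python3 -m inch '[{"slide":[0,0,0],"angular":[0,0,0],"claw":0.2},{"slide":[0,0,0],"angular":[0,0,0],"claw":0},{"slide":[0,0,0],"angular":[0,0,0],"claw":-0.2},{"slide":[0,0,0],"angular":[0,0,0],"claw":-0.4},{"slide":[0,0,0],"angular":[0,0,0],"claw":-0.4},{"slide":[0,0,0],"angular":[0,0,0],"claw":-0.4}]' 12
```

```text
t 30.00 p [ 0.4659 -0.4016  0.1199] psi 21.35 z [ 0.002 -0.002 -1.   ] F [0.3 0.1 0.3] w 0.749 g 0.0 j7 -0.68
time: 30.6
position: [0.4654, -0.4038, 0.1192]
tool_rot: [3.084, 0.578, 0.003]
ft_force: [2.1, -3.9, 0.1]
grip_width: 0.45
grip_force: 12.0
```

```bash
python3 -m inch '[{"slide":[0,0,0],"angular":[0,0,0.15],"claw":-0.4},{"slide":[0,0,0],"angular":[0,0,0.35],"claw":-0.4},{"slide":[0,0,0],"angular":[0,0,0.55],"claw":-0.4},{"slide":[0,0,0],"angular":[0,0,0.75],"claw":-0.4},{"slide":[0,0,0],"angular":[0,0,0.95],"claw":-0.4},{"slide":[0,0,0],"angular":[0,0,0.95],"claw":-0.4}]' >/dev/null; python3 go.py; python3 -m inch '[{"slide":[0,0,0],"angular":[0,0,0.15],"claw":-0.4},{"slide":[0,0,0],"angular":[0,0,0.35],"claw":-0.4},{"slide":[0,0,0],"angular":[0,0,0.55],"claw":-0.4},{"slide":[0,0,0],"angular":[0,0,0.75],"claw":-0.4},{"slide":[0,0,0],"angular":[0,0,0.9],"claw":-0.4},{"slide":[0,0,0],"angular":[0,0,0.9],"claw":-0.4}]' >/dev/null; python3 go.py; python3 -c "
from bench import ctrl;print(ctrl.get_state()['torque'])"
```

```text
t 31.20 p [ 0.4654 -0.4043  0.1194] psi -7.41 z [ 0.003 -0.005 -1.   ] F [ 3.4 -5.1 -0.3] w 0.449 g 12.0 j7 -1.16
t 31.80 p [ 0.4653 -0.4047  0.1194] psi -34.39 z [ 0.003 -0.005 -1.   ] F [ 2.  -7.1 -0.4] w 0.454 g 12.0 j7 -1.61
[-1.34646905 -0.61222991 -0.08110256]
```

```bash
python3 -m inch '[{"slide":[0,0,0],"angular":[0,0,0.1],"claw":-0.4},{"slide":[0,0,0],"angular":[0,0,0.18],"claw":-0.4},{"slide":[0,0,0],"angular":[0,0,0.26],"claw":-0.4},{"slide":[0,0,0],"angular":[0,0,0.36],"claw":-0.4},{"slide":[0,0,0],"angular":[0,0,0.36],"claw":-0.4},{"slide":[0,0,0],"angular":[0,0,0.36],"claw":-0.4}]' >/dev/null; python3 go.py; python3 -c "
from bench import ctrl;print(ctrl.get_state()['torque'])"
```

```text
t 32.40 p [ 0.4641 -0.4037  0.1187] psi -44.99 z [ 0.    -0.003 -1.   ] F [-0.1 -5.5  0.5] w 0.448 g 12.0 j7 -1.78
[-1.20309305  0.01659748  0.23507715]
```

```bash
python3 -m inch '[{"slide":[0,0,0],"angular":[0,0,0],"claw":-0.1},{"slide":[0,0,0],"angular":[0,0,0],"claw":0.2},{"slide":[0,0,0],"angular":[0,0,0],"claw":0.5},{"slide":[0,0,0],"angular":[0,0,0],"claw":0.5},{"slide":[0,0,-0.1],"angular":[0,0,0],"claw":0.5},{"slide":[0,0,-0.25],"angular":[0,0,0],"claw":0.5},{"slide":[0,0,-0.45],"angular":[0,0,0],"claw":0.5},{"slide":[0,0,-0.6],"angular":[0,0,0],"claw":0.5},{"slide":[0,0,-0.6],"angular":[0,0,0],"claw":0.5}]' >/dev/null; python3 -m inch '[{"slide":[-0.2,0,0],"angular":[0,0,0],"claw":0.5},{"slide":[-0.4,0,0],"angular":[0,0,0],"claw":0.5},{"slide":[-0.6,0,0],"angular":[0,0,0],"claw":0.5},{"slide":[-0.6,0,0],"angular":[0,0,0],"claw":0.5},{"slide":[-0.6,0,0],"angular":[0,0,0],"claw":0.5}]' >/dev/null; python3 go.py; python3 - <<'E'
from h import *
im=ctrl.get_image("top");save(im,"t9.png")
f=lambda n:cv2.resize(cv2.imread("pics/"+n)[175:230,405:475],None,fx=5,fy=5,interpolation=2)
cv2.imwrite("pics/c9.png",np.hstack([f("top0.png"),f("t9.png")]))
E
```

```text
t 33.80 p [ 0.358  -0.2948  0.2682] psi -44.98 z [-0.    -0.001 -1.   ] F [ 0.2 -1.   0.4] w 0.750 g 0.0 j7 -1.69
```

View pics/c9.png

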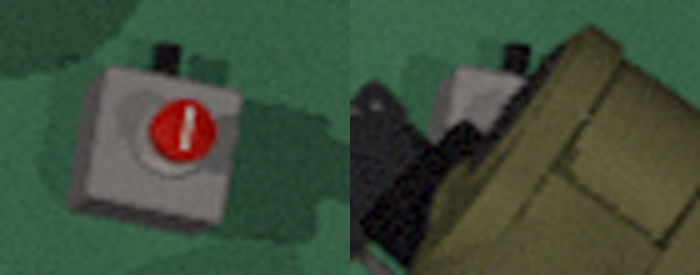

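View pics/t9.png

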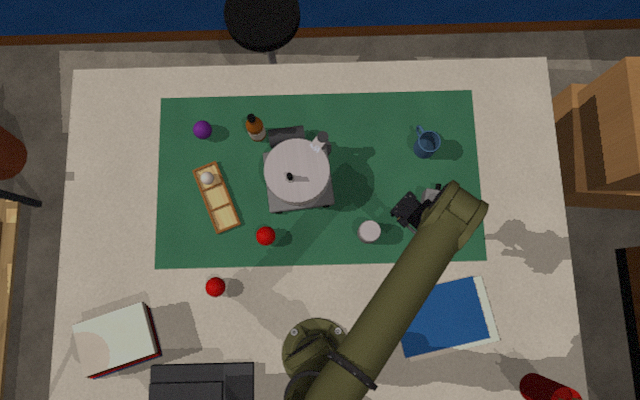

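The top view shows the guard shut over the pot at (297,171), the small ball in the tray at (208,178) and the bystanders in place. The arm hides the mushroom (435,195), so I'll swing it away to check the turn.

```bash
python3 -m inch '[{"slide":[-0.15,-0.15,0],"angular":[0,0,0],"claw":0.5},{"slide":[-0.28,-0.28,0],"angular":[0,0,0],"claw":0.5},{"slide":[-0.4,-0.4,0],"angular":[0,0,0],"claw":0.5},{"slide":[-0.4,-0.55,0],"angular":[0,0,0],"claw":0.5},{"slide":[-0.4,-0.7,0],"angular":[0,0,0],"claw":0.5},{"slide":[-0.4,-0.85,0],"angular":[0,0,0],"claw":0.5},{"slide":[-0.4,-0.85,0],"angular":[0,0,0],"claw":0.5}]' >/dev/null; python3 go.py; python3 - <<'E'
from h import *
im=ctrl.get_image("top");save(im,"t10.png")
f=lambda n:cv2.resize(cv2.imread("pics/"+n)[175:230,405:475],None,fx=5,fy=5,interpolation=2)
cv2.imwrite("pics/c10.png",np.hstack([f("top0.png"),f("t10.png")]))
E
```

```text
t 34.55 p [ 0.4421 -0.07    0.2687] psi -44.51 z [ 0.003  0.004 -1.   ] F [ 0.8 -0.4  0.7] w 0.747 g 0.0 j7 -2.15
```

View pics/c10.png

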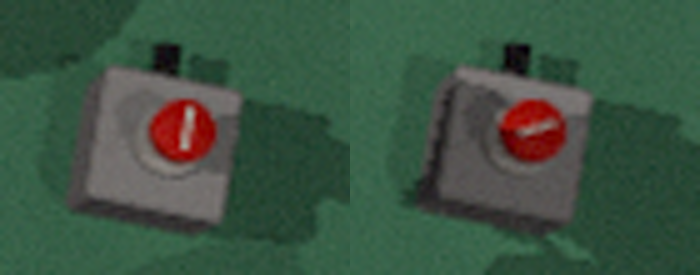

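The mark has turned about 60° clockwise, from near vertical at (188,128) to near horizontal at (535,128), and the head is up. Handing in.

```bash
python3 -c "
from bench import ctrl;print(ctrl.close_job())"
```

```text
the job is handed in; nothing more can be done
None
```

The job is handed in at about 35 s: I pressed the stop and it sprang back, set both large balls on the pot floor, left the small ball in the tray, shut the guard, and turned the mushroom head to its end stop last.

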